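Set and lock the length stop from a moulding sample

TASK

Set the framing bench's length stop to the longest of the three loose offcuts of moulding. Swing the stop's cam lever well up to free it, slide the stop back, lay that offcut flat in the gauge's channel and close the stop on it so that the piece fits snugly end to end between the end block and the stop, then swing the cam lever fully down to lock. Leave the offcut there, and do not disturb anything else on the bench.

Things in the scene. Friction and masses are not known exactly. Their poses are not given: they have to be found in the camera images.
- gauge: Fixed length gauge: aluminium bed 100 (x) by 360 (y) by 12 mm high; origin under its centre, y along it towards the end block, x across it, away from the lever side. A 44 mm wide channel runs along y, middle at x = 18, floor at z = 12 mm, between steel guides (x -42 to -6 and 40 to 50, tops z 17). The end block is fixed at the +y end; the sliding stop rides on the bed
- stop (a joint): position of the sliding stop (m) = gap between the end block's face and the stop's face, 0 to 0.27; grows as the stop moves away from the end block (gauge -y). Free it drags with about 2 N; locked it holds more than 50 N
- lever (a joint): angle of the cam lever (rad): 0 = down, locked; 1.6 = fully up, free; the cam bites below about 0.65. It stays where left and takes up to 6 N at the grip. It turns about an axis along gauge y; its grip is 80 mm from that axis, at elevation joint + 0.3 rad above level, reaching out to gauge -x when down and rising over the top
- lever_grip (a point): centre of the lever's grip, a black barrel 20 mm in diameter and 26 mm wide along gauge y (pinch its two flat ends, along gauge y)
- lever_pivot (a point): point on the lever's pivot axis in the lever's mid-plane, at gauge x -24, z 33 mm and 20 mm behind the stop's face; travels with the stop, between two cheeks (gauge x -41 to -7, top z 50 mm)
- stop_face (a point): point on the sliding stop's face, over the middle of the channel, 30 mm above the bench. The aluminium stop block is 40 mm long in y, x -10 to 52 mm, top z 51 mm, in the gauge's axes
- end_face (a point): point on the fixed end block's face, over the middle of the channel, 30 mm above the bench, at gauge y = 160 mm, facing -y. The dark steel block is x -10 to 46, y 160 to 180, top z 52 mm
- strip_long: longest loose offcut of wood moulding, 170 mm long (its x), 32 mm wide (y), 18 mm high with a lip 12 mm wide along its +y edge rising to 26 mm; origin at the centre of its underside; about 150 g; lies flat on the bench; it may lie either way round in the channel
- strip_mid: offcut of the same moulding, 140 mm long, otherwise alike; leave it
- strip_short: offcut of the same moulding, 115 mm long, otherwise alike; leave it
- tape: roll of clear tape lying flat, 60 mm across, 20 mm high, in front of the gauge; leave it
- tin: steel tin 44 mm across, 35 mm high, in front of the gauge near the end block; leave it
- glue: white glue jar 54 mm across, 85 mm high, behind the gauge; leave it
- spray: spray can 52 mm across, 190 mm high, beyond the offcuts; leave it
- pliers: pliers lying flat, 150 mm long along x, 16 mm high, in front of the gauge; leave them
- corner: dark V-shaped frame corner sample with 90 mm legs, 19 mm high, behind the gauge; leave it
Mind the look-alikes: they are no part of the job. Leave any turquoise or yellow look-alike of the strip_long alone.

How it is judged:
On the way, in this order (a step that is already met when the one before it is completed fails the run):
1. the cam lever is swung up and the stop is free (value of joint lever above 0.75 rad), for 0.1 s.
2. with the lever up, the longest offcut lies in the channel, closed up snugly between end block and stop (y of strip_long in the frame of gauge between 0.072 and 0.078 m and x of strip_long in the frame of gauge between 0.01 and 0.026 m and z of strip_long in the frame of gauge between 0.008 and 0.0155 m and angle between the x axis of strip_long and the y axis of gauge, either way round below 0.06 rad and angle between strip_long's own z axis and vertical below 0.06 rad and value of joint stop between 0.1665 and 0.1735 m and value of joint lever above 0.65 rad), for 0.1 s.
At the end, for the whole second after the job is handed in: The longest offcut lies flat in the channel (within 8 mm of its middle line and 0.06 rad of its direction), centred within 3 mm of 85 mm from the end block; the stop stands against it (gap 166.5 to 173.5 mm for the 170 mm piece); the cam lever is down (below 0.15 rad); all at rest (y of strip_long in the frame of gauge between 0.072 and 0.078 m and x of strip_long in the frame of gauge between 0.01 and 0.026 m and z of strip_long in the frame of gauge between 0.008 and 0.0155 m and angle between the x axis of strip_long and the y axis of gauge, either way round below 0.06 rad and angle between strip_long's own z axis and vertical below 0.06 rad and value of joint stop between 0.1665 and 0.1735 m and value of joint lever below 0.15 rad and linear speed of strip_long below 0.02 m/s); the robot touches nothing.
It fails at once if one of the bystanders (the other two offcuts, tape, tin, glue jar, spray can, pliers, corner sample) is moved by more than 25 mm (distance of any of strip_mid, strip_short, tape, tin, glue, spray, pliers, corner from where it was at the start of the episode above 0.025 m).
It also fails if it takes over 72 s, if anything falls off the work surface, if the arm or the gripper's body presses on something with over 40 N, if the wrist force passes 120 N, or if a joint passes its speed limit or range.

ROBOT

A 6-joint arm with a two-finger parallel gripper is mounted at the origin on the work surface. World frame = base frame: x ahead of the robot, y to its left, z up, the work surface at z = 0. Lengths are in m, angles in rad, forces in N, time in s.
With the tool pointing down it reaches from about 0.2 to 0.875 m from the base axis. Payload 3.4 kg.
Tool frame: the origin (TCP) lies at the very end of the fingers, on their centre line; the grasp point (between the pads) lies 19 mm behind it; z points along the fingers, y is the line along which they close (so a half turn about z gives the same grasp; the last joint's range is limited). The gripper opens to 94 mm and grips with 3 to 60 N. Pads are 16 mm wide; open, the fingers measure 119 mm over their backs; the gripper's body (75 mm by 177 mm) begins 78 mm behind the grasp point.
Start: joints at [-1.337, 0.276, 1.505, -0, 1.361, -0.121], TCP at [0.2, -0.539, 0.205] pointing down, gripper open.
Joint ranges: [-2.89, 2.89], [-0.75, 2.08], [0.22, 2.7], [-1.18, 4.32], [0.11, 2.71], [-2.7, 2.7]. Speed limits (rad/s): [2.57, 2.57, 3.14, 3.14, 3.14, 3.14].

INTERFACE

Orientations are given as a 3x3 rotation matrix whose columns are the frame's x, y, z axes.
In Python, from bench import sense, eyes, ticket gives the robot as it stands.
- The arm moves only by the shell command python3 -m crank 'ROWS' [OPENING] [FORCE]. ROWS is JSON, a list of rows, each a list of 4 numbers: the shift along the tool's x, y, z scaled (see below), then the turn about the tool's z scaled (see below). A call has 1 to 10 rows; each row shifts and turns the commanded pose from where the row before left it, along the tool's axes as they then stand; what a row does not reach is not made up. The controller multiplies each number of a shift by 20 mm and each number of a turn by 0.12 rad. A row lasts 1/10 s, in which the tool goes at most 50 mm and 8.59 degrees, less where a joint would pass 70% of its speed; a pose out of reach is approached as far as the arm can. A call with a number of a shift or a turn outside -1 to 1 is refused whole. A call with a gripper value outside its range is refused whole. OPENING is the opening, from 0 (shut) to 1 (fully open), set as the call begins (- or left out, the last holds). The fingers move at their own pace and stop on an object; FORCE is the grip in N (left out, the last holds). Time passes only in rows, so rows that do not move let the fingers close. It gives the time, the measured TCP pose, the force, the opening and the grip force at its end, in the units of the state.
- sense(): the state, without advancing time (a new reading comes with each control period).
- eyes.capture(name): name is "scene" or "side" or "wrist"; returns the picture (400x640x3 uint8, red, green, blue); there is no depth.
- eyes.camera_info(name): a dict with "fx", "fy", "cx", "cy" (pixels), "world_from_camera" (4x4, takes a point from camera to world coordinates); the wrist camera has in their place "T_tool_cam" (4x4, takes a point from camera to tool coordinates, whose origin is the TCP and whose axes are the flange's). Camera axes: x right, y down, z forward; pixel columns grow to the right and rows downward; lengths in m; the calibration is good to about 2 mm. A picture is of the moment at which its call begins: read the wrist's pose just before it. camera_info takes no time and is no camera call.
- ticket.job_done(): hands the job in; it is judged then, once.
The state is a dict: "clock": time; "q": joint angles; "joint_velocities": joint speeds; "effort": joint torques, N m; "position": TCP position; "eef_rot": TCP orientation; "contact_force": force on the tool from outside, world axes, zero at the start; "ft_torque": the same for the moment, N m; "gripper_width": finger opening in m; "grip_force": force on a finger pad.
Only numpy, scipy, OpenCV 4.12 (cv2) and the standard library are available. Lean on these libraries where they do the work, as an engineer would, in place of code of your own. Each camera call takes 0.05 s, during which the arm holds its last target. There are 200 camera calls.

## Working session

There is one attempt and no reset: what is moved stays moved. The work goes in short steps, Python scripts to look and compute and a shell command to move; the robot and the scene stay as the last step left them, time stands still between calls to the robot, and variables do not carry over. Pictures are saved under pics/ and viewed, at most 10 in all, crops included, and the job is handed in when it is done.

```bash
ls; mkdir -p pics; cat > h.py <<'E'
import numpy as np, cv2
from bench import sense, eyes, ticket
def snap(n,f):
    im=eyes.capture(n); cv2.imwrite('pics/'+f+'.png',cv2.cvtColor(np.ascontiguousarray(im),cv2.COLOR_RGB2BGR)); return im
def cam(n):
    c=eyes.camera_info(n)
    if 'world_from_camera' in c: T=np.array(c['world_from_camera'])
    else:
        s=sense(); W=np.eye(4); W[:3,:3]=s['eef_rot']; W[:3,3]=s['position']; T=W@np.array(c['T_tool_cam'])
    return np.array([[c['fx'],0,c['cx']],[0,c['fy'],c['cy']],[0,0,1]]),T
def ray(KT,p):
    K,T=KT; d=T[:3,:3]@np.linalg.inv(K)@np.array([p[0],p[1],1.]); return T[:3,3],d
def onz(KT,p,z):
    o,d=ray(KT,p); return o+d*(z-o[2])/d[2]
def tri(KT1,p1,KT2,p2):
    o,d=ray(KT1,p1);o2,d2=ray(KT2,p2)
    s=np.linalg.lstsq(np.stack([d,-d2],1),o2-o,rcond=None)[0]
    a=o+d*s[0];b=o2+d2*s[1]; return (a+b)/2,np.linalg.norm(a-b)
def proj(KT,P):
    K,T=KT; q=K@(T[:3,:3].T@(np.array(P)-T[:3,3])); return q[:2]/q[2]
E
python3 - <<'E'
from h import *
np.set_printoptions(precision=4,suppress=True)
for n in ['scene','side','wrist']:
    snap(n,n+'0'); print(n,*cam(n))
print(sense())
E
```

```text
pics
scene [[392.3749   0.     314.4287]
 [  0.     392.3749 196.4884]
 [  0.       0.       1.    ]] [[ 0.7386  0.5238 -0.4243  1.0251]
 [ 0.6741 -0.5749  0.4637 -0.6048]
 [-0.0011 -0.6286 -0.7778  1.0295]
 [ 0.      0.      0.      1.    ]]
side [[380.8061   0.     315.6822]
 [  0.     380.8061 203.9967]
 [  0.       0.       1.    ]] [[-0.9891 -0.0715  0.1287  0.3754]
 [-0.1465  0.5656 -0.8115  0.8776]
 [-0.0148 -0.8215 -0.5699  0.7222]
 [ 0.      0.      0.      1.    ]]
wrist [[326.6052   0.     318.083 ]
 [  0.     326.6052 199.8963]
 [  0.       0.       1.    ]] [[ 0.3478 -0.8974 -0.2716  0.2785]
 [-0.9376 -0.333  -0.1004 -0.5092]
 [-0.0004  0.2895 -0.9572  0.3848]
 [ 0.      0.      0.      1.    ]]
{'clock': 0.15, 'q': array([-1.337 ,  0.2764,  1.5058, -0.    ,  1.3607, -0.121 ]), 'joint_velocities': array([-0.0002, -0.0015, -0.0048,  0.0008, -0.    ,  0.001 ]), 'effort': array([  0.0005, -40.4929, -23.743 ,   0.0702,   0.0315,  -0.0001]), 'position': array([ 0.1996, -0.5388,  0.2048]), 'eef_rot': array([[ 0.9377,  0.3474, -0.0003],
       [ 0.3474, -0.9377,  0.0013],
       [ 0.0001, -0.0013, -1.    ]]), 'contact_force': array([ 0.4824,  0.8798, -0.3087]), 'ft_torque': array([ 0.0333,  0.0224, -0.0056]), 'grip_force': 0.0, 'gripper_width': 0.09434011813174936}
```

View pics/scene0.png

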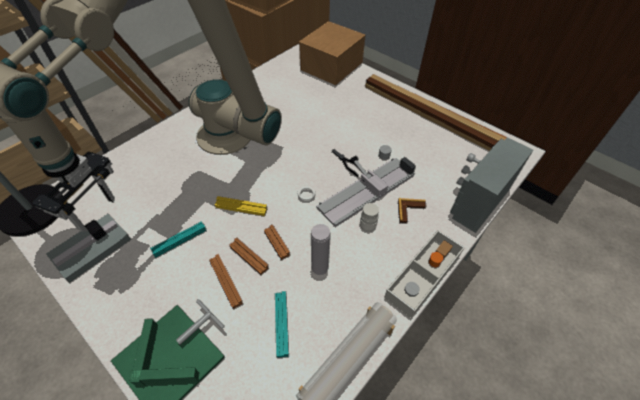

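View pics/side0.png

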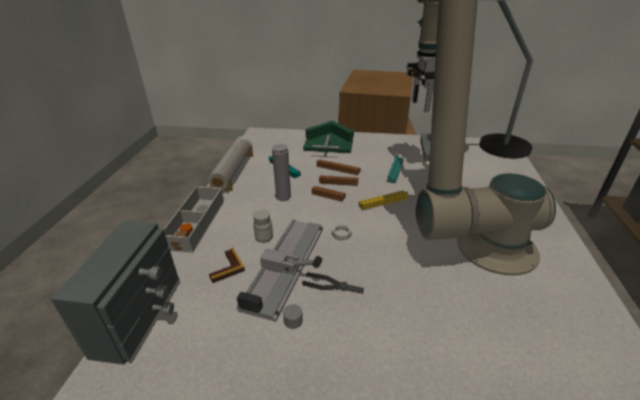

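The scene view shows the gauge from (322,212) to (410,165), the stop near (375,180) and the long brown offcut at (226,281). In the side view the gauge runs (245,305)-(315,225), the lever grip is near (317,262) and the long offcut is at (338,167). I'll enlarge both.

```bash
python3 - <<'E'
from h import *
a=cv2.imread('pics/scene0.png')[135:235,305:430]; b=cv2.imread('pics/side0.png')[210:320,225:375]
A=cv2.resize(a,(500,400),interpolation=cv2.INTER_CUBIC)[:, :400];
A=cv2.resize(a,None,fx=3.2,fy=3.2,interpolation=cv2.INTER_CUBIC); B=cv2.resize(b,None,fx=2.6,fy=2.6,interpolation=cv2.INTER_CUBIC)
o=np.zeros((330,800,3),np.uint8); o[:A.shape[0],:A.shape[1]]=A; o[:B.shape[0],405:405+B.shape[1]]=B
cv2.imwrite('pics/c1.png',o)
# strips by colour: orange-brown
for n in ['scene','side']:
    im=cv2.imread(f'pics/{n}0.png'); h=cv2.cvtColor(im,cv2.COLOR_BGR2HSV)
    m=cv2.inRange(h,(3,90,50),(16,255,255)); c,_=cv2.findContours(m,0,2)
    for k in c:
        if 60<cv2.contourArea(k)<1500:
            r=cv2.minAreaRect(k); print(n,np.round(r[0],1),np.round(r[1],1),round(r[2]), *[np.round(onz(cam(n),p,0.018)[:2],3) for p in cv2.boxPoints(r)])
E
```

```text
scene [225.2 280.9] [55.5 11.2] 63 [ 0.4   -0.386] [ 0.408 -0.356] [ 0.58  -0.409] [ 0.571 -0.436]
scene [438.8 253.4] [13.2 28.4] 35 [0.877 0.037] [0.87  0.139] [0.908 0.137] [0.913 0.036]
scene [248.9 255.6] [43.6 12. ] 42 [ 0.41  -0.316] [ 0.404 -0.279] [ 0.55  -0.281] [ 0.554 -0.316]
scene [276.8 241.9] [34.8 11. ] 58 [ 0.445 -0.208] [ 0.451 -0.173] [ 0.568 -0.211] [ 0.562 -0.243]
scene [412.1 211.1] [23.2 20.4] 3 [0.739 0.108] [0.695 0.178] [0.754 0.225] [0.796 0.153]
scene [ 63.  129.1] [52.5  8.5] 54 [-0.634 -0.405] [-0.645 -0.372] [-0.315 -0.41 ] [-0.31  -0.439]
scene [432.2 110.6] [143.1   5.8] 27 [0.207 0.629] [0.192 0.668] [0.797 0.66 ] [0.803 0.627]
scene [130.2  82.8] [96.2  6.4] 45 [-0.896 -0.05 ] [-0.917 -0.016] [-0.247 -0.089] [-0.236 -0.116]
side [221.3 264.6] [18.1 32.2] 61 [0.79  0.192] [0.737 0.121] [0.693 0.179] [0.746 0.243]
side [183.5 228.5] [13. 15.] 90 [0.945 0.024] [0.899 0.018] [0.873 0.078] [0.917 0.084]
side [327.7 193.1] [33.  8.] 14 [ 0.561 -0.188] [ 0.562 -0.238] [ 0.447 -0.201] [ 0.449 -0.154]
side [216.8 181.8] [10.6  8.5] 45 [ 0.931 -0.221] [ 0.925 -0.264] [ 0.879 -0.217] [ 0.887 -0.176]
side [338.4 180. ] [37.3  7.3] 4 [ 0.54  -0.259] [ 0.546 -0.309] [ 0.411 -0.309] [ 0.409 -0.259]
side [337.8 166.7] [42.9  6.9] 11 [ 0.57  -0.377] [ 0.573 -0.431] [ 0.407 -0.383] [ 0.409 -0.333]
```

View pics/c1.png

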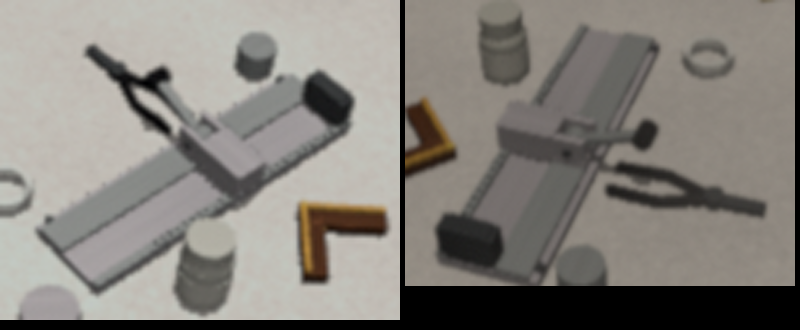

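Left (scene): bed's near-end corners at (38,230) and (97,292), and the lever grip, black, at (157,75). Right (side): bed corners (585,25), (658,42), (440,262), (537,283), with the grip at (645,134). The lever is down beside the pliers.

```bash
python3 - <<'E'
from h import *
np.set_printoptions(precision=4,suppress=True)
S,D=cam('scene'),cam('side')
s=lambda x,y:(x/3.2+305,y/3.2+135); d=lambda x,y:((x-405)/2.6+225,y/2.6+210)
print('grip',tri(S,s(157,75),D,d(645,134)))
print('A near -x corner',onz(S,s(38,230),.014)); print('B',onz(S,s(97,292),.012))
for p in [(585,25),(658,42),(440,262),(537,283)]: print(onz(D,d(*p),.014))
# end block top corners, stop top
print('endblk scene',[onz(S,s(*p),.052) for p in [(303,76),(332,98),(353,98),(323,72)]])
print('endblk side',[onz(D,d(*p),.052) for p in [(440,214),(500,232)]])
print('strip ends', tri(S,(213.5,256.5),D,(359,170.5)), tri(S,(237,305.5),D,(317,163)))
E
```

```text
grip (array([0.4842, 0.1876, 0.0626]), np.float64(0.0015519888338758879))
A near -x corner [ 0.5063 -0.0261  0.014 ]
B [ 0.5995 -0.0427  0.012 ]
[ 0.5887 -0.0389  0.014 ]
[ 0.4985 -0.0176  0.014 ]
[0.6501 0.324  0.014 ]
[0.5584 0.3348 0.014 ]
endblk scene [array([0.5971, 0.3018, 0.052 ]), array([0.6388, 0.2955, 0.052 ]), array([0.6554, 0.3106, 0.052 ]), array([0.6097, 0.3215, 0.052 ])]
endblk side [array([0.6521, 0.3019, 0.052 ]), array([0.5934, 0.3149, 0.052 ])]
strip ends (array([ 0.406 , -0.3692,  0.014 ]), np.float64(0.0032646005788780825)) (array([ 0.5713, -0.4207,  0.0071]), np.float64(0.004060098293178444))
```

```bash

python3 -m crank '[[1,-0.5,0,0.85],[1,-1,0,0.85],[1,-1,0,0.85],[1,-1,0,0.85],[1,-1,0,0.85],[0,-1,0,0],[0,-1,0,0],[0,-1,0,0],[0,-1,0,0],[0,-1,0,0]]'
python3 -m crank '[[0,-1,0,0],[0,-1,0,0],[0,-1,0,0],[0,-1,0,0],[0,-1,0,0],[0,-1,0,0],[0,-1,0,0],[0,-1,0,0],[0,-1,0,0],[0,-1,0,0]]'
python3 -m crank '[[0.3,-1,0,0],[0.3,-1,0,0],[0.3,-1,0,0],[0.3,-1,0,0],[0.3,-1,0,0],[0.3,-1,0,0],[0.5,-1,0,0],[0.5,-1,0,0],[0.5,-1,0,0],[0.5,-1,0,0]]'
python3 - <<'E'
from h import *
np.set_printoptions(precision=4,suppress=True)
s=sense();print(s['clock'],s['position'],s['eef_rot'],s['q'])
E
```

```text
clock: 1.15
position: [0.3013, -0.3356, 0.2055]
eef_rot: [[0.988, -0.155, -0.0], [-0.155, -0.988, -0.0], [-0.0, 0.0, -1.0]]
contact_force: [0.9, -0.1, 0.5]
gripper_width: 0.0941
grip_force: 0.0
clock: 2.15
position: [0.3322, -0.1381, 0.2055]
eef_rot: [[0.988, -0.154, 0.0], [-0.154, -0.988, -0.0], [0.0, 0.0, -1.0]]
contact_force: [1.0, 0.2, 0.2]
gripper_width: 0.0937
grip_force: 0.0
clock: 3.15
position: [0.4383, 0.0476, 0.2056]
eef_rot: [[0.988, -0.154, 0.0], [-0.154, -0.988, -0.0], [0.0, 0.0, -1.0]]
contact_force: [0.2, 0.4, -0.3]
gripper_width: 0.0942
grip_force: 0.0
3.15 [0.4383 0.0476 0.2056] [[ 0.988  -0.1541  0.0003]
 [-0.1541 -0.988  -0.0003]
 [ 0.0004  0.0002 -1.    ]] [-0.0497  0.0713  1.7655 -0.0003  1.3044  1.6759]
```

```bash

python3 -m crank '[[1,-1,0,0],[1,-1,0,0],[1,-1,0,0],[1,-1,0,0],[0,-1,0,0],[0,0,0,0],[0,0,0,0]]' | tail -1
cat > w.py <<'E'
from h import *; import pickle,sys
KT=cam('wrist'); im=snap('wrist',sys.argv[1]); pickle.dump(KT,open(sys.argv[1]+'.pkl','wb')); s=sense(); print(s['clock'],s['position'])
E
python3 w.py w1
python3 -m crank '[[-1,-1,0,0],[-1,-1,0,0],[-1,-1,0,0],[-1,0,0,0],[0,0,0,0],[0,0,0,0]]' | tail -1
python3 w.py w2
python3 - <<'E'
import cv2,numpy as np
a=cv2.imread('pics/w1.png');b=cv2.imread('pics/w2.png')
o=np.hstack([a,b]);cv2.imwrite('pics/w1v.png',cv2.resize(a,(800,500),interpolation=cv2.INTER_CUBIC));cv2.imwrite('pics/w2v.png',cv2.resize(b,(800,500),interpolation=cv2.INTER_CUBIC))
E
```

```text
grip_force: 0.0
3.9 [0.53219104 0.13244022 0.20543964]
grip_force: 0.0
4.55 [0.46411916 0.20364212 0.20586376]
```

View pics/w1v.png

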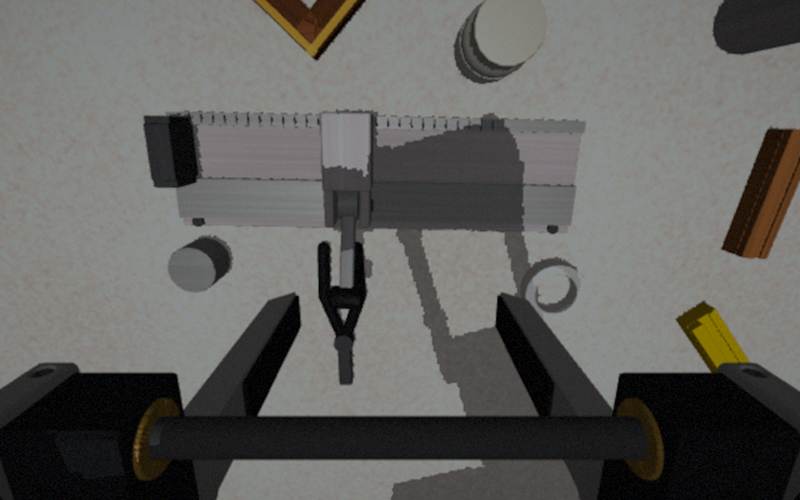

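View pics/w2v.png

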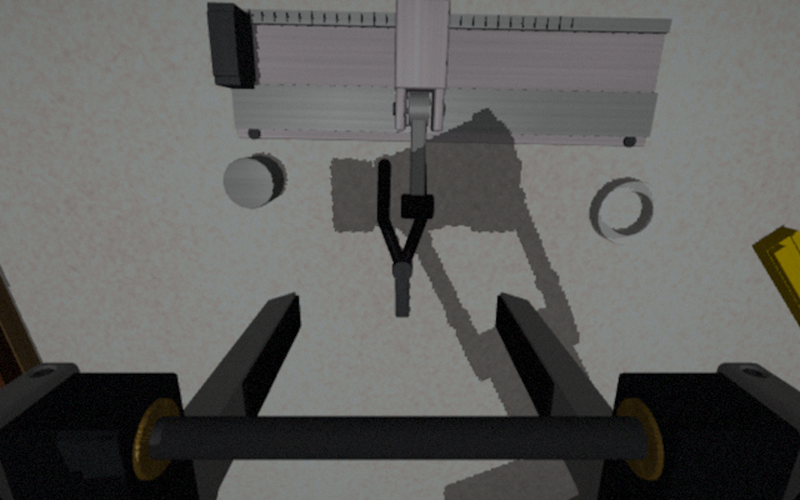

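In w1 the grip is at (347,298), the two bed screws at (198,221) and (552,229), and the stop top spans x 322-371. In w2 the grip is at (417,206), with the screws at (254,133) and (629,141). The pliers lie flat right under the grip.

```bash
python3 - <<'E'
from h import *; import pickle
np.set_printoptions(precision=4,suppress=True)
A=pickle.load(open('w1.pkl','rb'));B=pickle.load(open('w2.pkl','rb'))
f=lambda p:np.array(p)/1.25
def t(n,p,q): r=tri(A,f(p),B,f(q)); print(n,*r); return r[0]
g=t('grip',(347,298),(417,206))
a=t('screw+',(198,221),(254,133)); b=t('screw-',(552,229),(629,141))
t('bed lower left corner',(181,224),(237,137));t('bed lower right',(571,232),(643,146))
t('stop top -x near end',(323,184.5),(397,88)); t('stop top -x far',(371,190),(448,88))
t('bed upper right corner floor',(583,122),(669,19))
y=a-b; yaw=np.arctan2(y[0],y[1]); print('gauge yaw deg (y toward x)',np.degrees(yaw))
gx=np.array([np.cos(yaw),-np.sin(yaw)]);gy=np.array([np.sin(yaw),np.cos(yaw)])
for n,K,ps in [('w1',A,[(145,117),(153,186),(322,112),(323,184.5)]),('w2',B,[(209,3),(217,83),(236,3),(245,86)])]:
  for p in ps: w=onz(K,f(p),.0515); print(n,p,w,(w[:2]-g[:2])@gx,(w[:2]-g[:2])@gy)
for p,z in [((187,117),.052),((195,186),.052),((571,232),.017),((181,224),.017),((583,122),.017)]:
  w=onz(A,f(p),z); print('w1',p,w,(w[:2]-g[:2])@gx,(w[:2]-g[:2])@gy)
E
python3 - <<'E'
import cv2,numpy as np
a=cv2.imread('pics/w1.png')[80:250,105:300];b=cv2.imread('pics/w2.png')[0:180,160:365]
r=lambda i:cv2.resize(i,(400,int(i.shape[0]*400/i.shape[1])),interpolation=cv2.INTER_CUBIC)
a,b=r(a),r(b);o=np.zeros((360,800,3),np.uint8);o[:a.shape[0],:400]=a;o[:b.shape[0],400:]=b;cv2.imwrite('pics/c2.png',np.clip(o.astype(float)*1.5,0,255).astype(np.uint8))
E
```

```text
grip [0.484  0.1842 0.0641] 0.0012384802774559596
screw+ [0.5608 0.3148 0.0159] 0.0002445132712662521
screw- [ 0.5035 -0.0077  0.0176] 0.000623432929952134
bed lower left corner [0.5602 0.3306 0.0161] 0.0007655152565807148
bed lower right [ 0.4944 -0.0295  0.0032] 0.003631735241269569
stop top -x near end [0.5772 0.1877 0.0399] 0.0037338260455490628
stop top -x far [0.5691 0.1485 0.052 ] 0.0009668894790184237
bed upper right corner floor [ 0.5947 -0.0372  0.0202] 0.0003994116378202688
gauge yaw deg (y toward x) 10.079271134914169
w1 (145, 117) [0.6521 0.3124 0.0515] 0.14303207156100453 0.155571015995564
w1 (153, 186) [0.5998 0.3235 0.0515] 0.08958253769319534 0.15742810064109783
w1 (322, 112) [0.6347 0.176  0.0515] 0.14978940525226486 0.01825882335246406
w1 (323, 184.5) [0.5798 0.1867 0.0515] 0.0938220719624176 0.019193574116940233
w2 (209, 3) [0.6524 0.3121 0.0515] 0.14342781020919465 0.15539165705901878
w2 (217, 83) [0.5994 0.3215 0.0515] 0.08959620957771712 0.15532074685297143
w2 (236, 3) [0.6494 0.2928 0.0515] 0.14384595309273657 0.1358813577036393
w2 (245, 86) [0.5941 0.301  0.0515] 0.08791131266675482 0.13421293098191156
w1 (187, 117) [0.6471 0.28   0.052 ] 0.14375522489488055 0.1228063194310201
w1 (195, 186) [0.5946 0.2896 0.052 ] 0.09040308655001034 0.12307683727327359
w1 (571, 232) [ 0.4975 -0.0255  0.017 ] 0.04993787958559277 -0.20412971393636276
w1 (181, 224) [0.5606 0.3304 0.017 ] 0.049790679030772 0.15727430027569514
w1 (583, 122) [ 0.5943 -0.0388  0.017 ] 0.1476231070297367 -0.2002696146319045
```

View pics/c2.png

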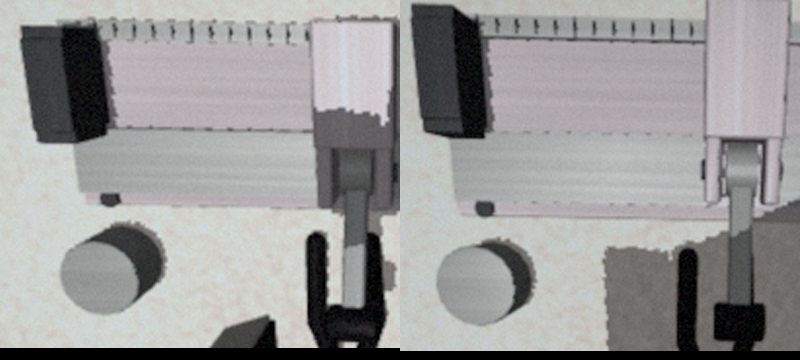

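```bash

python3 -m crank '[[0.6,0.4,1,0.17],[0.55,0.4,1,0],[0,0,1,0],[0,0,1,0],[0,0,1,0],[0,0,1,0],[0,0,1,0],[0,0,0.8,0],[0,0,0.4,0],[0,0,0,0]]' 0.55
python3 w.py w3
python3 - <<'E'
from h import *
s=sense();P=np.array([.484,.1842,.0605]);print(s['eef_rot'].T@(P-s['position'])*1000)
a=snap('scene','s3')[135:210,305:430][:,:,::-1];b=snap('side','d3')[220:310,240:360][:,:,::-1]; c=snap('wrist','w3b')[60:360,150:490][:,:,::-1]
o=np.zeros((600,800,3),np.uint8);r=lambda i,w:cv2.resize(np.ascontiguousarray(i),(w,int(i.shape[0]*w/i.shape[1])),interpolation=cv2.INTER_CUBIC)
a,b,c=r(a,400),r(b,400),r(c,400);o[:a.shape[0],:400]=a;o[300:300+b.shape[0],:400]=b;o[:c.shape[0],400:]=c;cv2.imwrite('pics/c3.png',o)
E
```

```text
clock: 5.55
position: [0.4834, 0.1841, 0.0404]
eef_rot: [[0.984, -0.176, -0.002], [-0.176, -0.984, -0.001], [-0.002, 0.001, -1.0]]
contact_force: [0.9, -0.1, -0.9]
gripper_width: 0.0518
grip_force: 0.0
5.6 [0.48395991 0.18434961 0.04121506]
[  0.06146858   0.14722792 -19.2848998 ]
```

View pics/c3.png

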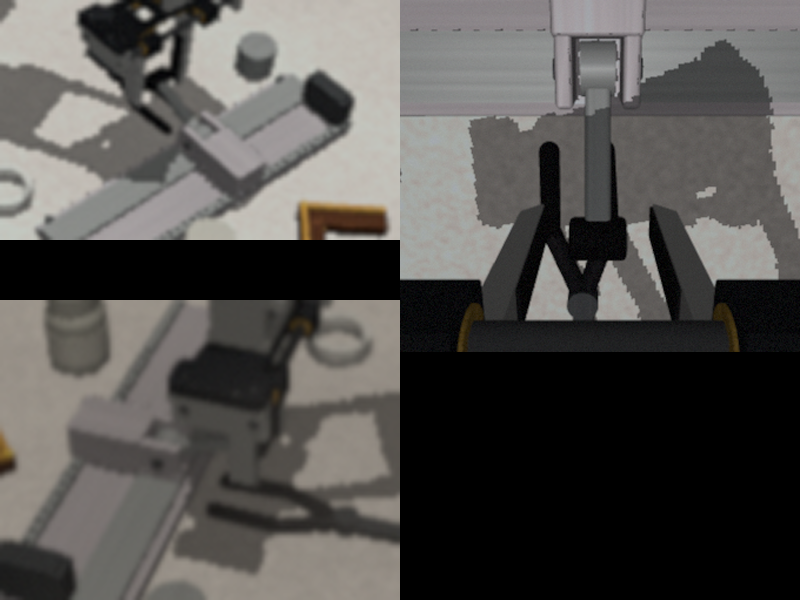

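The wrist crop shows the grip at (598,238), centred between the open fingers, clear of the pliers. I'll pinch it and swing it up along the arc.

```bash

python3 -m crank '[[0,0,0,0],[0,0,0,0],[0,0,0,0],[0,0,0,0],[0,0,0,0],[0,0,0,0]]' 0 25
python3 -m crank '[[0.19,0,-0.35,0],[0.2,0,-0.35,0],[0.25,0,-0.31,0],[0.26,0,-0.3,0],[0.31,0,-0.26,0],[0.32,0,-0.24,0],[0.35,0,-0.19,0],[0.36,0,-0.18,0],[0.38,0,-0.11,0],[0.39,0,-0.1,0]]' - 25
python3 -m crank '[[0.4,0,-0.05,0],[0.4,0,-0.02,0],[0,0,0,0]]'
```

```text
clock: 6.35
position: [0.4834, 0.1851, 0.0416]
eef_rot: [[0.985, -0.175, 0.0], [-0.175, -0.985, 0.0], [0.0, -0.0, -1.0]]
contact_force: [-1.0, 1.1, 1.2]
gripper_width: 0.0257
grip_force: 25.0
clock: 7.35
position: [0.5428, 0.1741, 0.0909]
eef_rot: [[0.985, -0.175, -0.0], [-0.175, -0.985, -0.0], [-0.0, 0.0, -1.0]]
contact_force: [-4.3, 1.6, 3.0]
gripper_width: 0.0252
grip_force: 25.0
clock: 7.65
position: [0.5619, 0.1708, 0.0928]
eef_rot: [[0.985, -0.175, 0.006], [-0.175, -0.985, -0.001], [0.006, -0.0, -1.0]]
contact_force: [-1.1, -0.3, 6.0]
gripper_width: 0.0252
grip_force: 25.0
```

```bash

python3 -m crank '[[0,0.2,0,0],[0,0.5,0,0],[0,0.5,0,0],[0,0.6,0,0],[0,0.6,0,0],[0,0.6,0,0],[0,0.6,0,0],[0,0.6,0,0],[0,0.5,0,0],[0,0,0,0]]'
python3 -m crank '[[0,0,0,0],[0,0,0,0],[0,0,0,0],[0,0,-1,0],[0,0,-1,0],[0,0,-1,0],[0,0,-1,0],[0,0,-1,0],[0,0,-1,0]]' 0.6
python3 - <<'E'
from h import *
a=snap('scene','s4')[130:230,305:430][:,:,::-1];c=snap('wrist','w4')[:,:,::-1]
import pickle;pickle.dump(cam('wrist'),open('w4.pkl','wb'))
o=np.zeros((560,800,3),np.uint8);r=lambda i,w:cv2.resize(np.ascontiguousarray(i),(w,int(i.shape[0]*w/i.shape[1])),interpolation=cv2.INTER_CUBIC)
a,c=r(a,350),r(c,450);o[:a.shape[0],:350]=a;o[:c.shape[0],350:]=c;cv2.imwrite('pics/c4.png',o[:300])
E
```

```text
clock: 8.65
position: [0.5444, 0.077, 0.0928]
eef_rot: [[0.985, -0.175, 0.006], [-0.175, -0.985, -0.002], [0.006, 0.001, -1.0]]
contact_force: [-0.5, -1.1, 6.2]
gripper_width: 0.0252
grip_force: 25.0
clock: 9.55
position: [0.542, 0.079, 0.2112]
eef_rot: [[0.985, -0.174, 0.0], [-0.174, -0.985, -0.0], [0.0, 0.0, -1.0]]
contact_force: [0.3, -0.0, 0.1]
gripper_width: 0.0565
grip_force: 0.0
```

View pics/c4.png

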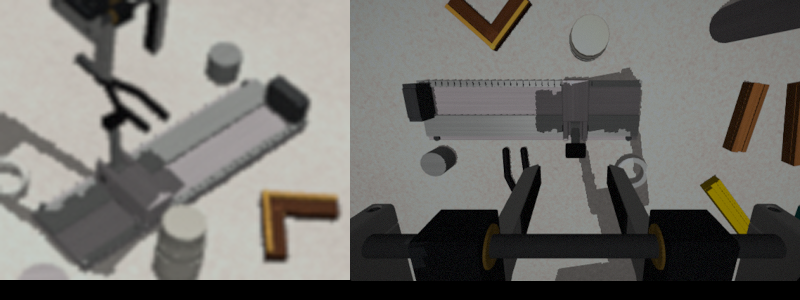

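The scene crop (left) shows the lever standing up with its grip at (115,120) and the stop slid back. The wrist view confirms about 200 mm of free channel. Next is the long offcut.

```bash

python3 -m crank '[[0,1,0,0],[0,1,0,0],[0,1,0,0],[0,1,0,0],[0,1,0,0],[0,1,0,0],[0,1,0,0],[0,1,0,0],[0,1,0,0],[0,1,0,0]]'|head -2
python3 -m crank '[[0,1,0,0],[0,1,0,0],[0,1,0,0],[0,1,0,0],[0,1,0,0],[0,1,0,0],[0,0,0,0]]'|head -2
python3 w.py w5
python3 -m crank '[[0,1,0,0],[0,1,0,0],[0,1,0,0],[0,1,0,0],[0,1,0,0.9],[0,0.5,0,0],[0,0,0,0]]' 1|head -2
python3 w.py w6
cat > st.py <<'E'
from h import *; import pickle
np.set_printoptions(precision=4,suppress=True)
V=[]
for n in ['w5','w6']:
    im=cv2.imread(f'pics/{n}.png'); KT=pickle.load(open(n+'.pkl','rb')); h=cv2.cvtColor(im,cv2.COLOR_BGR2HSV)
    m=cv2.inRange(h,(3,80,25),(16,255,255)); c,_=cv2.findContours(m,0,2)
    for k in c:
        if cv2.contourArea(k)>1200:
            r=cv2.minAreaRect(k); bp=cv2.boxPoints(r); w=[onz(KT,p,.022)[:2] for p in bp]
            cv2.drawContours(im,[bp.astype(int)],0,(0,255,0),1)
            print(n,np.round(r[0]),np.round(r[1]),*w)
    V.append(im)
cv2.imwrite('pics/c5.png',np.vstack([cv2.resize(v,(480,300)) for v in V]))
E
python3 st.py
```

```text
clock: 10.65
position: [0.5063, -0.1185, 0.2092]
clock: 11.35
position: [0.4854, -0.2378, 0.2091]
11.4 [ 0.48555744 -0.23630217  0.20931192]
clock: 12.1
position: [0.4657, -0.344, 0.21]
12.15 [ 0.46582192 -0.34322334  0.21019979]
w5 [289. 165.] [ 29. 101.] [ 0.4523 -0.173 ] [ 0.563  -0.2091] [ 0.5544 -0.2397] [ 0.4425 -0.2065]
w5 [370. 173.] [122.  30.] [ 0.5485 -0.2807] [ 0.5473 -0.3126] [ 0.404  -0.3153] [ 0.4049 -0.2797]
w5 [452. 145.] [ 34. 157.] [ 0.4163 -0.3455] [ 0.5785 -0.3995] [ 0.5645 -0.4329] [ 0.399  -0.3834]
w6 [197. 176.] [99. 35.] [ 0.5629 -0.2085] [ 0.555  -0.2467] [ 0.4437 -0.2127] [ 0.4521 -0.1708]
w6 [277. 176.] [120.  31.] [ 0.5462 -0.2816] [ 0.5471 -0.3159] [ 0.4073 -0.3177] [ 0.405  -0.2796]
w6 [356. 141.] [ 30. 154.] [ 0.4114 -0.3528] [ 0.5747 -0.4047] [ 0.5647 -0.4344] [ 0.3998 -0.3868]
```

View pics/c5.png

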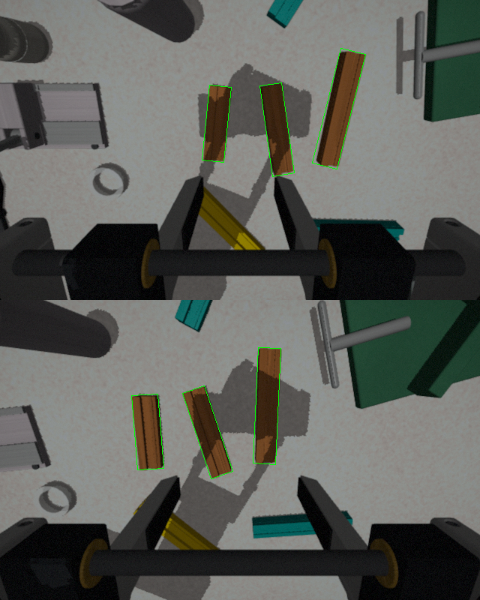

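Both views outline the three offcuts cleanly. The longest is the rightmost: (452,145) in the full-size w5 and (356,141) in w6.

```bash
python3 - <<'E'
from h import *; import pickle
np.set_printoptions(precision=4,suppress=True)
A,B=[pickle.load(open(n+'.pkl','rb')) for n in('w5','w6')]
L={}
for n in('w5','w6'):
    im=cv2.imread(f'pics/{n}.png');m=cv2.inRange(cv2.cvtColor(im,cv2.COLOR_BGR2HSV),(3,80,25),(16,255,255));c,_=cv2.findContours(m,0,2)
    k=max([k for k in c if cv2.contourArea(k)>1200],key=lambda k:cv2.minAreaRect(k)[0][0]); r=cv2.minAreaRect(k);bp=cv2.boxPoints(r);bp=bp[np.argsort(bp[:,1])];L[n]=[r[0],bp[:2].mean(0),bp[2:].mean(0)]
P=[tri(A,p,B,q) for p,q in zip(L['w5'],L['w6'])]
for p in P: print(*p)
u=P[1][0]-P[2][0];print('len',np.linalg.norm(u),'ang',np.degrees(np.arctan2(u[1],u[0])))
s=sense();R=s['eef_rot'];print('tool y ang',np.degrees(np.arctan2(R[1,1],R[0,1])),s['position'])
a=np.radians(-17.)
c=np.array([.4877,-.3947,.008]);d=c-s['position'];print('delta tool units',R.T@d/.02,'turn units to tool y=-107:',(np.degrees(np.arctan2(R[1,1],R[0,1]))+107)*np.pi/180/.12)
E
```

```text
[ 0.4916 -0.3976  0.0072] 0.001070960250674742
[ 0.571  -0.4213  0.0102] 0.0011501144304175636
[ 0.3991 -0.37    0.0036] 0.000986247305814966
len 0.17958146055471633 ang -16.60436769405812
tool y ang -106.15892676864111 [ 0.4658 -0.3432  0.2102]
delta tool units [ 1.7747  2.1805 10.1059] turn units to tool y=-107: 0.1223291428133389
```

```bash

python3 -m crank '[[0.6,0.7,0.6,0.12],[0.6,0.75,0.8,0],[0.63,0.75,1,0],[0,0,1,0],[0,0,1,0],[0,0,1,0],[0,0,1,0],[0,0,1,0],[0,0,1,0],[0,0,0.8,0]]' 0.7
python3 -m crank '[[0,0,0.5,0],[0,0,0.3,0],[0,0,0,0],[0,0,0,0]]'
python3 -m crank '[[0,0,0,0],[0,0,0,0],[0,0,0,0],[0,0,0,0],[0,0,0,0]]' 0 25
python3 w.py w7
```

```text
clock: 13.15
position: [0.4883, -0.3948, 0.0256]
eef_rot: [[0.957, -0.291, -0.001], [-0.291, -0.957, 0.002], [-0.001, -0.001, -1.0]]
contact_force: [-0.6, -0.5, -0.5]
gripper_width: 0.0659
grip_force: 0.0
clock: 13.55
position: [0.4886, -0.397, 0.0113]
eef_rot: [[0.956, -0.293, 0.001], [-0.293, -0.956, -0.001], [0.001, 0.001, -1.0]]
contact_force: [-0.0, 1.1, -0.1]
gripper_width: 0.0659
grip_force: 0.0
clock: 14.05
position: [0.4882, -0.3968, 0.0109]
eef_rot: [[0.956, -0.294, 0.0], [-0.294, -0.956, 0.0], [0.0, -0.0, -1.0]]
contact_force: [0.2, 0.5, 0.7]
gripper_width: 0.0317
grip_force: 25.0
14.1 [ 0.48817598 -0.39680919  0.01089302]
```

```bash

python3 -m crank '[[0,0,-0.6,0],[0,0,-1,0],[0,0,-1,0],[0,0,-1,-1],[0,0,-1,-1],[0,0,-1,-1],[0,0,-1,-1],[0,0,-1,-1],[0,0,-1,-1],[0,0,-1,-1]]'
python3 -m crank '[[0,0,-1,-1],[0,0,0,-1],[0,0,0,-1],[0,0,0,-1],[0,0,0,-1],[0,0,0,-1],[0,0,0,-1],[0,0,0,-0.1],[0,0,0,0]]'
python3 - <<'E'
from h import *
KT=cam('wrist');im=snap('wrist','w8');h=cv2.cvtColor(im,cv2.COLOR_RGB2HSV);m=cv2.inRange(h,(3,80,25),(16,255,255));c,_=cv2.findContours(m,0,2)
for k in c:
  if cv2.contourArea(k)>400: r=cv2.minAreaRect(k);print(r)
cv2.imwrite('pics/w8v.png',im[:,:,::-1])
E
```

```text
clock: 15.1
position: [0.4878, -0.3966, 0.204]
eef_rot: [[0.854, 0.52, -0.0], [0.52, -0.854, -0.0], [-0.0, 0.0, -1.0]]
contact_force: [0.0, -0.3, -1.8]
gripper_width: 0.0314
grip_force: 25.0
clock: 16.0
position: [0.488, -0.3968, 0.223]
eef_rot: [[0.178, 0.984, 0.0], [0.984, -0.178, -0.0], [-0.0, 0.0, -1.0]]
contact_force: [-0.6, -0.1, -1.6]
gripper_width: 0.0313
grip_force: 25.0
((315.4594421386719, 204.74325561523438), (261.9338073730469, 127.87864685058594), 78.90628051757812)
((300.5, 11.5), (23.0, 111.0), 90.0)
```

View pics/w8v.png

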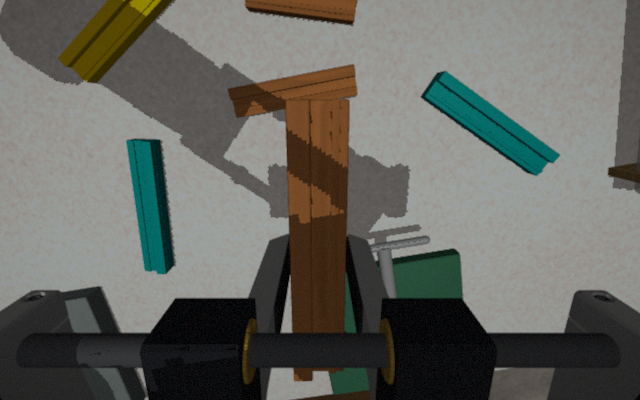

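```bash
python3 - <<'E'
from h import *
np.set_printoptions(precision=4,suppress=True)
KT=cam('wrist');s=sense();R=s['eef_rot'];p=s['position'];print(p)
for px in [(287,99),(349,99),(293,380),(311,380),(287,120),(290,220),(348,120),(348,210)]:
  print(px,[R.T@(onz(KT,px,p[2]+dz)-p) for dz in(.007,.015)])
D=np.array([.605,.198,.24]);print(R.T@(D-p)/.02, np.degrees(np.arctan2(R[1,0],R[0,0])))
E
```

```text
[ 0.488  -0.3968  0.2229]
(287, 99) [array([ 0.0857, -0.0161, -0.007 ]), array([ 0.0857, -0.0154, -0.015 ])]
(349, 99) [array([ 0.0858,  0.0152, -0.007 ]), array([ 0.0857,  0.0145, -0.015 ])]
(293, 380) [array([-0.0925, -0.017 , -0.007 ]), array([-0.0843, -0.0162, -0.015 ])]
(311, 380) [array([-0.0924, -0.005 , -0.007 ]), array([-0.0842, -0.0048, -0.015 ])]
(287, 120) [array([ 0.0754, -0.0164, -0.007 ]), array([ 0.0758, -0.0157, -0.015 ])]
(290, 220) [array([ 0.0206, -0.0162, -0.007 ]), array([ 0.0235, -0.0155, -0.015 ])]
(348, 120) [array([ 0.0754,  0.015 , -0.007 ]), array([ 0.0758,  0.0143, -0.015 ])]
(348, 210) [array([ 0.0266,  0.0163, -0.007 ]), array([ 0.0292,  0.0156, -0.015 ])]
[30.3048  0.4658 -0.8592] 79.75516369176842
```

The strip is held square and centred (far end 85.8 mm ahead of the TCP, level). Carrying it over the channel.

```bash

python3 -m crank '[[0.5,0,-0.4,0],[1,0,-0.3,0],[1,0,0,0],[1,0,0,0],[1,0,0,0],[1,0,0,0],[1,0,0,0],[1,0,0,0],[1,0,0,0],[1,0,0,0]]'|head -2
python3 -m crank '[[1,0,0,0],[1,0,0,0],[1,0,0,0],[1,0,0,0],[1,0,0,0],[1,0,0,0],[1,0,0,0],[1,0,0,0],[1,0,0,0],[1,0,0,0]]'|head -2
python3 -m crank '[[1,0.47,0,0],[1,0,0,0],[1,0,0,0],[1,0,0,0],[1,0,0,0],[1,0,0,0],[1,0,0,0],[1,0,0,0],[1,0,0,0],[0.8,0,0,0]]'|head -2
python3 -m crank '[[0,0,0,0],[0,0,0,0]]'
python3 - <<'E'
from h import *
KT=cam('wrist');im=snap('wrist','w9');a=snap('scene','s9')
import pickle;pickle.dump(KT,open('w9.pkl','wb'))
o=np.vstack([cv2.resize(im[:,:,::-1],(560,350)),cv2.resize(np.ascontiguousarray(a[110:240,240:480,::-1]),(460,250))[:, :].copy() if 0 else cv2.copyMakeBorder(cv2.resize(np.ascontiguousarray(a[110:240,240:480,::-1]),(460,249)),0,0,0,100,0)])
cv2.imwrite('pics/c9.png',o)
E
```

```text
clock: 17.05
position: [0.5214, -0.2073, 0.2366]
clock: 18.05
position: [0.556, -0.0106, 0.2366]
clock: 19.05
position: [0.5995, 0.1807, 0.2365]
clock: 19.25
position: [0.5998, 0.1786, 0.2364]
eef_rot: [[0.175, 0.985, -0.001], [0.985, -0.175, -0.001], [-0.001, -0.0, -1.0]]
contact_force: [-0.3, -0.1, -1.2]
gripper_width: 0.0316
grip_force: 25.0
```

View pics/c9.png

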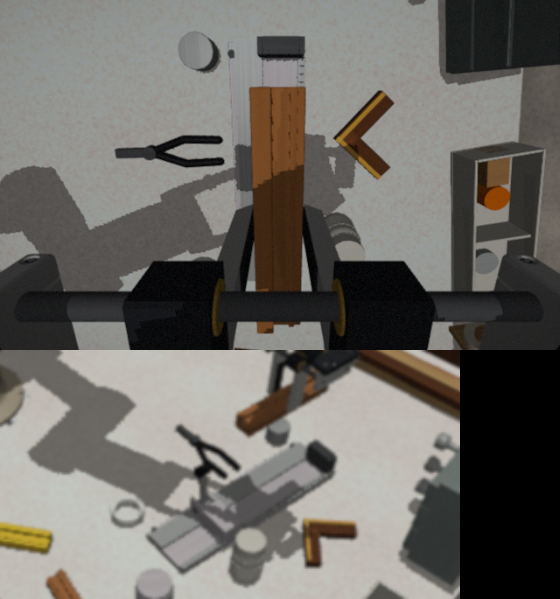

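The wrist half shows the end block at (257-305,38-55) straight ahead of the strip, whose far end is at (250-305,88), with a sliver of channel between. The scene half shows the lever still up at (205,465). I have now viewed 11 pictures, one over the limit of 10. I'll work from numbers only from here, starting with the channel alignment.

```bash
python3 - <<'E'
from h import *; import pickle
np.set_printoptions(precision=4,suppress=True)
KT=pickle.load(open('w9.pkl','rb'));k=640/560
O=np.array([.5772,.1440]);y=np.radians(10.05);gx=np.array([np.cos(y),-np.sin(y)]);gy=np.array([np.sin(y),np.cos(y)])
for n,p,z in [('blk +y-x',(257,38),.052),('blk +y+x',(305,38),.052),('blk face-x',(258,55),.052),('blk face +x',(305,55),.052),('guide edge',(263,70),.017),('bed edge',(229,45),.014),('bed edge2',(232,205),.014),('strip -x',(250,88),.2434),('strip +x',(305,88),.2434)]:
  w=onz(KT,np.array(p)*k,z)[:2]-O; print(n,w@gx,w@gy)
s=sense();w=s['position'][:2]-O;print('tcp',w@gx,w@gy)
# edges by gradient along a row beyond the strip
g=cv2.cvtColor(cv2.imread('pics/w9.png'),cv2.COLOR_BGR2GRAY).astype(int)
print(g[80,255:360].tolist())
E
```

```text
blk +y-x -0.009414096328374855 0.17877250480278822
blk +y+x 0.04640788932270051 0.17875833219958095
blk face-x -0.008626450010012771 0.16044105043885878
blk face +x 0.04690673870279344 0.1604341379910715
guide edge -0.0048287115339877805 0.1457836165027472
bed edge -0.04849496579480286 0.1763569774704112
bed edge2 -0.05509254887525562 -0.04700480316835224
strip -x -0.0005061932784327605 0.12297515029136694
strip +x 0.03132415189609846 0.12297957299239079
tcp 0.016681240087810998 0.03715560359362851
[154, 155, 154, 154, 155, 153, 144, 137, 151, 150, 149, 149, 151, 148, 151, 148, 147, 147, 148, 151, 152, 150, 147, 151, 148, 149, 152, 149, 149, 148, 147, 146, 150, 153, 154, 154, 152, 149, 151, 150, 150, 148, 148, 149, 134, 125, 145, 148, 148, 148, 150, 148, 149, 146, 149, 150, 148, 149, 151, 150, 149, 149, 146, 149, 148, 151, 151, 151, 150, 151, 151, 151, 148, 150, 150, 151, 148, 145, 150, 151, 150, 150, 147, 151, 135, 124, 148, 145, 143, 142, 141, 141, 140, 142, 147, 152, 153, 155, 155, 155, 152, 154, 151, 148, 150]
```

Gauge features agree within about 1 mm. Lowering.

```bash

python3 -m crank '[[0.5,0.07,0.7,0],[0.5,0.07,1,0],[0,0,1,0],[0,0,1,0],[0,0,1,0],[0,0,1,0],[0,0,1,0],[0,0,1,0],[0,0,1,0],[0,0,0.6,0]]'
python3 -m crank '[[0,0,0.5,0],[0,0,0.4,0],[0,0,0.2,0],[0,0,0.1,0],[0,0,0,0]]'
```

```text
clock: 20.35
position: [0.6054, 0.1971, 0.0481]
eef_rot: [[0.177, 0.984, -0.003], [0.984, -0.177, -0.001], [-0.001, -0.003, -1.0]]
contact_force: [-0.2, -0.9, -1.0]
gripper_width: 0.0316
grip_force: 25.0
clock: 20.85
position: [0.607, 0.1976, 0.0269]
eef_rot: [[0.176, 0.984, 0.001], [0.984, -0.176, 0.0], [0.0, 0.001, -1.0]]
contact_force: [0.2, 0.6, -1.0]
gripper_width: 0.0316
grip_force: 25.0
```

```bash

python3 -m crank '[[0,0,0.1,0],[0,0,0.08,0],[0,0,0,0]]'
python3 -m crank '[[0,0,0,0],[0,0,0,0],[0,0,0,0],[0,0,0,0]]' 0.55
python3 -m crank '[[0,0,-0.5,0],[0,0,-1,0],[0,0,-1,0],[0,0,-1,0],[0,0,-1,0],[0,0,-1,0],[0,0,-1,0],[0,0,-1,0],[0,0,-1,0],[0,0,0,0]]'
python3 - <<'E'
from h import *; import pickle
np.set_printoptions(precision=4,suppress=True)
O=np.array([.5772,.1440]);y=np.radians(10.05);gx=np.array([np.cos(y),-np.sin(y)]);gy=np.array([np.sin(y),np.cos(y)])
KT=cam('wrist');im=snap('wrist','w10');pickle.dump(KT,open('w10.pkl','wb'))
for n,K,i in [('wrist',KT,im),('scene',cam('scene'),snap('scene','s10'))]:
  m=cv2.inRange(cv2.cvtColor(i,cv2.COLOR_RGB2HSV),(3,80,25),(16,255,255));c,_=cv2.findContours(m,0,2)
  for k in c:
    if cv2.contourArea(k)>150:
      r=cv2.minAreaRect(k);b=[onz(K,p,.034)[:2]-O for p in cv2.boxPoints(r)];ctr=np.mean(b,0)
      if abs(ctr@gx)<.06: print(n,r[1],ctr@gx,[(round(q@gx,4),round(q@gy,4)) for q in b])
E
```

```text
clock: 21.15
position: [0.6067, 0.1976, 0.0231]
eef_rot: [[0.176, 0.984, 0.0], [0.984, -0.176, -0.0], [-0.0, 0.0, -1.0]]
contact_force: [-1.2, 0.3, -2.4]
gripper_width: 0.0318
grip_force: 25.0
clock: 21.55
position: [0.6069, 0.1976, 0.0233]
eef_rot: [[0.176, 0.984, 0.0], [0.984, -0.176, -0.0], [0.0, 0.0, -1.0]]
contact_force: [0.9, -0.3, 0.0]
gripper_width: 0.0511
grip_force: 0.0
clock: 22.55
position: [0.6086, 0.198, 0.197]
eef_rot: [[0.176, 0.984, 0.007], [0.984, -0.176, 0.001], [0.003, 0.007, -1.0]]
contact_force: [-0.5, -0.7, -0.4]
gripper_width: 0.0515
grip_force: 0.0
wrist (153.0, 31.0) 0.018022432370152542 [(np.float64(0.0028), np.float64(0.1421)), (np.float64(0.034), np.float64(0.1421)), (np.float64(0.0356), np.float64(-0.0275)), (np.float64(-0.0002), np.float64(-0.0274))]
scene (43.8515739440918, 12.198424339294434) -0.010206298318918743 [(np.float64(-0.0745), np.float64(-0.4854)), (np.float64(-0.0876), np.float64(-0.4499)), (np.float64(0.0556), np.float64(-0.4266)), (np.float64(0.0657), np.float64(-0.4606))]
scene (35.29793167114258, 11.235977172851562) 0.000208787577124612
[... 163 characters left out ...]
64(-0.3882))]
scene (11.704596519470215, 46.571449279785156) 0.022921785467349434 [(np.float64(0.0019), np.float64(-0.0316)), (np.float64(-0.001), np.float64(0.1536)), (np.float64(0.0451), np.float64(0.1376)), (np.float64(0.0456), np.float64(-0.043))]
scene (94.77494812011719, 9.977575302124023) -0.038154814006111926 [(np.float64(-0.2057), np.float64(0.412)), (np.float64(-0.2345), np.float64(0.4687)), (np.float64(0.1345), np.float64(0.5252)), (np.float64(0.1531), np.float64(0.473))]
scene (195.0, 221.0) -0.04611329765030183 [(np.float64(-0.8171), np.float64(1.1234)), (np.float64(-0.0784), np.float64(2.0792)), (np.float64(0.5759), np.float64(0.6747)), (np.float64(0.1352), np.float64(0.1027))]
```

The strip lies at gauge x 18 mm, y -27.5 to 142 mm, measured length 169.6 mm. Now back to the lever.

```bash

python3 -m crank '[[0,0,0,1],[0,0,0,1],[0,0,0,1],[0,0,0,1],[0,0,0,1],[0,0,0,1],[0,0,0,1],[0,0,0,1],[0,0,0,1],[0,0,0,1]]'|head -2
python3 -m crank '[[0,0,0,1],[0,0,0,1],[0,0,0,1],[-0.4,1,0,0.09],[-0.4,1,0,0],[-0.4,1,0,0],[-0.4,1,0,0],[-0.4,1,0,0],[0,0,0,0],[0,0,0,0]]' 0.6
python3 - <<'E'
from h import *; import pickle
np.set_printoptions(precision=4,suppress=True)
G=np.array([.5444,.077,.112])
V=[('w4',pickle.load(open('w4.pkl','rb')),cv2.imread('pics/w4.png')[:,:,::-1]),('w11',cam('wrist'),snap('wrist','w11'))]
C=[]
for n,K,i in V:
  u=proj(K,G);m=(np.ascontiguousarray(i).max(2)<45).astype(np.uint8);x,y=u.astype(int);m[:max(0,y-35)]=0;m[y+35:]=0;m[:,:x-35]=0;m[:,x+35:]=0
  nn,l,st,ce=cv2.connectedComponentsWithStats(m);j=[q for q in range(1,nn) if st[q,4]>60];print(n,u,st[j].tolist(),ce[j]);
  if j: C.append((K,ce[min(j,key=lambda q:np.linalg.norm(ce[q]-u))]))
if len(C)==2: print(tri(*C[0],*C[1]))
for K,c in C: print(onz(K,c,.112))
s=sense();print(s['eef_rot'].T@(G-s['position'])/.02)
E
```

```text
clock: 23.65
position: [0.6057, 0.1973, 0.1912]
clock: 24.65
position: [0.5496, 0.1061, 0.1922]
eef_rot: [[0.984, -0.177, -0.001], [-0.177, -0.984, 0.0], [-0.001, -0.0, -1.0]]
contact_force: [0.4, -0.5, 0.2]
gripper_width: 0.0562
grip_force: 0.0
w4 [320.3816 198.7785] [[307, 182, 28, 43, 750]] [[320.436  209.4267]]
w11 [353.5024 205.9028] [[338, 188, 32, 47, 754]] [[352.4324 220.7095]]
(array([0.5348, 0.0793, 0.1171]), np.float64(0.002983295570172862))
[0.5345 0.0787 0.112 ]
[0.5315 0.0798 0.112 ]
[-0.0127  1.5004  4.0178]
```

```bash
python3 - <<'E'
from h import *; import pickle
np.set_printoptions(precision=4,suppress=True)
for n,x0,y0 in (('w4',320,175),('w11',353,180)):
  i=cv2.imread(f'pics/{n}.png').max(2)
  print(n,'col',i[y0:y0+65,x0-8:x0+9].mean(1).round().astype(int).tolist())
  for r in (20,28,36,44): print(r+y0,i[y0+r,x0-24:x0+25].tolist())
E
```

```text
w4 col [55, 56, 58, 59, 58, 60, 58, 53, 51, 50, 50, 50, 49, 48, 48, 48, 48, 52, 54, 54, 59, 61, 61, 60, 61, 63, 63, 62, 44, 15, 5, 8, 7, 8, 8, 6, 7, 8, 8, 9, 8, 7, 8, 8, 6, 7, 8, 6, 7, 32, 105, 129, 130, 130, 129, 131, 133, 138, 140, 140, 141, 140, 140, 141, 142]
195 [124, 125, 127, 127, 125, 125, 112, 81, 66, 66, 65, 68, 65, 63, 86, 118, 130, 118, 86, 42, 44, 43, 45, 43, 45, 45, 45, 45, 47, 39, 50, 64, 69, 64, 55, 62, 64, 66, 68, 66, 65, 84, 115, 125, 127, 127, 126, 127, 126]
203 [144, 143, 139, 142, 142, 143, 146, 144, 141, 142, 136, 120, 105, 99, 100, 99, 101, 98, 77, 31, 29, 31, 32, 27, 30, 31, 25, 30, 29, 29, 35, 52, 59, 56, 59, 55, 58, 62, 71, 108, 139, 140, 137, 138, 141, 139, 141, 143, 141]
211 [141, 141, 141, 139, 142, 140, 143, 142, 143, 129, 81, 12, 11, 9, 15, 14, 7, 6, 8, 5, 2, 8, 9, 7, 7, 10, 9, 10, 10, 2, 6, 4, 9, 6, 8, 11, 3, 0, 5, 56, 111, 143, 141, 143, 144, 140, 141, 136, 139]
219 [142, 138, 137, 141, 141, 141, 139, 141, 141, 130, 81, 9, 9, 11, 4, 8, 4, 7, 11, 6, 12, 4, 5, 6, 3, 4, 6, 5, 11, 3, 9, 4, 0, 10, 8, 8, 8, 12, 14, 55, 82, 79, 81, 113, 140, 141, 140, 144, 1
[... 392 characters left out ...]
 45, 58, 67, 74, 71, 73, 72, 69, 101, 133, 134, 131, 132, 132, 134, 130, 132, 131, 132, 131, 132]
208 [86, 85, 87, 90, 89, 88, 85, 84, 88, 85, 116, 152, 150, 148, 111, 40, 45, 47, 45, 48, 46, 43, 45, 49, 45, 48, 47, 46, 81, 130, 149, 150, 147, 148, 146, 149, 152, 149, 150, 148, 148, 149, 149, 147, 149, 150, 150, 151, 152]
216 [88, 85, 88, 87, 86, 87, 84, 84, 66, 9, 4, 15, 6, 16, 8, 13, 1, 7, 4, 10, 0, 2, 0, 7, 8, 8, 14, 12, 4, 4, 11, 6, 0, 11, 14, 4, 4, 11, 8, 10, 79, 134, 150, 149, 150, 149, 150, 151, 150]
224 [80, 86, 84, 84, 87, 82, 88, 90, 70, 9, 10, 12, 14, 13, 2, 9, 4, 9, 10, 6, 0, 1, 9, 16, 13, 10, 6, 6, 2, 7, 5, 6, 1, 5, 7, 6, 10, 18, 7, 3, 37, 105, 148, 149, 146, 147, 146, 146, 151]
```

```bash
python3 - <<'E'
from h import *; import pickle
np.set_printoptions(precision=4,suppress=True)
A=pickle.load(open('w4.pkl','rb'));B=cam('wrist')
O=np.array([.5772,.1440]);y=np.radians(10.05);gx=np.array([np.cos(y),-np.sin(y)]);gy=np.array([np.sin(y),np.cos(y)])
print(tri(A,(320.7,213.9),B,(353,222.7)))
for z in (.09,.1,.107,.112):
  for K,p in ((A,(320.7,213.9)),(B,(353,222.7))):
    w=onz(K,p,z); q=w[:2]-O; x=q@gx; e=np.arccos(np.clip((-.024-x)/.08,-1,1)); print(z,w,x,q@gy,'e',e,'z from e',.033+.08*np.sin(e))
    # expected angular width 26mm
s=sense();print(s['position'],s['clock'])
E
```

```text
(array([0.5282, 0.0796, 0.1067]), np.float64(0.000493962260402756))
0.09 [0.5228 0.0803 0.09  ] -0.042476849821863956 -0.07224662496346695 e 1.3377314426829872 z from e 0.11083704786706833
0.09 [0.5214 0.0789 0.09  ] -0.04361091694144778 -0.0738576263600995 e 1.323135880318771 z from e 0.11055908674498197
0.1 [0.5262 0.0798 0.1   ] -0.039052292076462033 -0.07214424832246637 e 1.3815144452707713 z from e 0.11157116839684185
0.1 [0.5253 0.0794 0.1   ] -0.03980493772852166 -0.07270085467725423 e 1.3719263342935397 z from e 0.11142323599162147
0.107 [0.5285 0.0794 0.107 ] -0.03665510165468066 -0.07207258467376597 e 1.4119402699918597 z from e 0.1119927110695012
0.107 [0.5281 0.0797 0.107 ] -0.03714075227947334 -0.07189111449926254 e 1.4057891569088952 z from e 0.11191337421204037
0.112 [0.5302 0.0792 0.112 ] -0.034942822781979646 -0.07202139635326565 e 1.4335808631585099 z from e 0.11224805757595695
0.112 [0.5301 0.0799 0.112 ] -0.03523776267301028 -0.07131272865783991 e 1.4298581675274764 z from e 0.11220677174399356
[0.55   0.1065 0.1924] 24.7
```

The grip is at (0.530, 0.0795, 0.112), about 1.43 rad elevation, so the lever is at about 1.13. Its position checks against the 80 mm radius.

```bash

python3 -m crank '[[-0.75,0.5,0,0],[0,1,0,0],[0,0,0.7,0],[0,0,1,0],[0,0,1,0],[0,0,1,0],[0,0,0.8,0],[0,0,0.47,0],[0,0,0,0]]' 0.6
python3 -m crank '[[0,0,0,0],[0,0,0,0],[0,0,0,0],[0,0,0,0],[0,0,0,0]]' 0 40
python3 -m crank '[[0,-0.2,0,0],[0,-0.3,0,0],[0,-0.3,0,0],[0,-0.3,0,0],[0,-0.3,0,0],[0,-0.2,0,0],[0,-0.1,0,0],[0,-0.05,0,0],[0,0,0,0]]'
```

```text
clock: 25.6
position: [0.5292, 0.0797, 0.0921]
eef_rot: [[0.985, -0.175, -0.003], [-0.175, -0.985, 0.0], [-0.003, 0.001, -1.0]]
contact_force: [0.0, 0.4, 0.6]
gripper_width: 0.0565
grip_force: 0.0
clock: 26.1
position: [0.5303, 0.0792, 0.0943]
eef_rot: [[0.984, -0.176, 0.001], [-0.176, -0.984, 0.0], [0.001, -0.0, -1.0]]
contact_force: [-0.8, -0.1, 1.2]
gripper_width: 0.0257
grip_force: 40.0
clock: 27.0
position: [0.5365, 0.114, 0.0942]
eef_rot: [[0.985, -0.175, 0.001], [-0.175, -0.985, -0.0], [0.001, 0.0, -1.0]]
contact_force: [-1.5, -1.3, 5.5]
gripper_width: 0.0256
grip_force: 40.0
```

```bash

python3 -m crank '[[0,-0.1,0,0],[0,-0.1,0,0],[0,-0.05,0,0],[0,0,0,0]]'|sed -n '2p;4p'
python3 -m crank '[[0,-0.05,0,0],[0,-0.05,0,0],[0,0,0,0]]'|sed -n '2p;4p'
python3 -m crank '[[0,-0.05,0,0],[0,-0.05,0,0],[0,0,0,0]]'|sed -n '2p;4p'
```

```text
position: [0.5373, 0.1188, 0.0942]
contact_force: [-0.9, -2.7, 6.0]
position: [0.5377, 0.1207, 0.0942]
contact_force: [-0.5, -1.5, 6.6]
position: [0.5379, 0.1223, 0.0942]
contact_force: [-0.9, -3.8, 6.3]
```

```bash

python3 -m crank '[[0,-0.05,0,0],[0,-0.05,0,0],[0,0,0,0]]'|sed -n '2p;4p'
python3 -m crank '[[0,-0.03,0,0],[0,-0.03,0,0],[0,0,0,0]]'|sed -n '2p;4p'
python3 - <<'E'
from h import *
np.set_printoptions(precision=4,suppress=True)
O=np.array([.5772,.1440]);y=np.radians(10.05);gx=np.array([np.cos(y),-np.sin(y)]);gy=np.array([np.sin(y),np.cos(y)])
KT=cam('wrist');im=snap('wrist','w12');i=cv2.cvtColor(im,cv2.COLOR_RGB2HSV)
m=cv2.inRange(i,(3,80,25),(16,255,255));c,_=cv2.findContours(m,0,2)
for k in c:
  if cv2.contourArea(k)>400:
    r=cv2.minAreaRect(k);print(r,[((onz(KT,p,.034)[:2]-O)@gx,(onz(KT,p,.034)[:2]-O)@gy) for p in cv2.boxPoints(r)])
print(np.abs(sense()['position'][:2]-O), (sense()['position'][:2]-O)@gy)
E
```

```text
position: [0.5379, 0.1225, 0.0942]
contact_force: [-1.3, -7.2, 6.4]
position: [0.538, 0.1226, 0.0942]
contact_force: [-2.2, -10.4, 7.0]
((171.5, 143.5), (47.0, 235.0), 90.0) [(np.float64(0.03624359881140376), np.float64(0.15942876746145243)), (np.float64(0.03627304629001888), np.float64(-0.007389999973711393)), (np.float64(0.0022213526792137107), np.float64(-0.00653865648940985)), (np.float64(0.0024103062505756363), np.float64(0.16723669551712614))]
[0.0393 0.0214] -0.027921364714239873
```

Contact is felt (about 10 N) and the strip's front end reads 0.160, so it's snug. Swinging the lever down.

```bash

python3 -m crank '[[-0.39,0,0.07,0],[-0.39,0,0.12,0],[-0.37,0,0.15,0],[-0.36,0,0.19,0],[-0.33,0,0.22,0],[-0.31,0,0.26,0],[-0.28,0,0.28,0],[-0.25,0,0.31,0],[-0.22,0,0.34,0],[-0.18,0,0.35,0]]'
python3 -m crank '[[-0.1,0,0.3,0],[-0.08,0,0.3,0],[0,0,0.15,0],[0,0,0.1,0],[0,0,0,0]]'
```

```text
clock: 29.65
position: [0.4751, 0.1338, 0.0481]
eef_rot: [[0.985, -0.173, -0.004], [-0.173, -0.985, -0.006], [-0.003, 0.006, -1.0]]
contact_force: [-5.3, -10.2, 10.7]
gripper_width: 0.0257
grip_force: 40.0
clock: 30.15
position: [0.4681, 0.1349, 0.0299]
eef_rot: [[0.985, -0.174, -0.011], [-0.174, -0.985, -0.005], [-0.01, 0.007, -1.0]]
contact_force: [-8.2, -9.7, 7.3]
gripper_width: 0.0255
grip_force: 40.0
```

```bash

python3 -m crank '[[0,0.1,0,0],[0,0,0,0],[0,0,0,0],[0,0,0,0],[0,0,-1,0],[0,0,-1,0],[0,0,-1,0],[0,0,-1,0],[0,0,-1,0],[0,0,0,0]]' 0.6
python3 w.py w13
python3 -m crank '[[0,0,-1,0],[0,0,-1,0],[1,0,0,0],[1,0,0,0],[0,0,0,0],[0,0,0,0]]' 0.6|head -2
python3 w.py w14
cat > gr.py <<'E'
from h import *; import pickle,sys
np.set_printoptions(precision=4,suppress=True)
O=np.array([.5772,.1440]);y=np.radians(10.05);gx=np.array([np.cos(y),-np.sin(y)]);gy=np.array([np.sin(y),np.cos(y)])
C=[]
for n in sys.argv[1:3]:
  K=pickle.load(open(n+'.pkl','rb'));im=cv2.imread(f'pics/{n}.png')
  gz=np.r_[O-.1004*gx-.030*gy,.057];u=proj(K,gz);m=(im.max(2)<24).astype(np.uint8)
  nn,l,st,ce=cv2.connectedComponentsWithStats(m);j=[q for q in range(1,nn) if st[q,4]>150 and np.linalg.norm(ce[q]-u)<45];print(n,u,st[j].tolist(),ce[j])
  if j:
    q=min(j,key=lambda q:np.linalg.norm(ce[q]-u));c=st[q,:2]+st[q,2:4]/2-.5;C.append((K,c))
  h=cv2.cvtColor(im,cv2.COLOR_BGR2HSV);mm=cv2.inRange(h,(3,80,25),(16,255,255));cc,_=cv2.findContours(mm,0,2)
  for k in cc:
    if cv2.contourArea(k)>800:
      r=cv2.minAreaRect(k);b=[onz(K,p,.034)[:2]-O for p in cv2.boxPoints(r)];
      if abs(np.mean(b,0)@gx-.018)<.02: print('strip',[(round(float(t@gx),4),round(float(t@gy),4)) for t in b])
if len(C)==2:
  p,e=tri(*C[0],*C[1]);q=p[:2]-O;print('grip',p,e,q@gx,q@gy,'elev',np.arctan2(p[2]-.033,-.024-q@gx),'r',np.hypot(p[2]-.033,-.024-q@gx))
E
python3 gr.py w13 w14
```

```text
clock: 31.15
position: [0.476, 0.1357, 0.1333]
eef_rot: [[0.984, -0.176, 0.006], [-0.176, -0.984, 0.001], [0.006, -0.002, -1.0]]
contact_force: [0.7, 0.8, -0.2]
gripper_width: 0.0564
grip_force: 0.0
31.2 [0.47477331 0.13553269 0.13172111]
clock: 31.8
position: [0.5117, 0.1281, 0.1693]
31.85 [0.51140371 0.12814443 0.16953335]
w13 [323.4689 210.6635] [[306, 200, 32, 23, 697]] [[321.6184 210.8623]]
strip [(0.0023, 0.1664), (0.0345, 0.1595), (0.0336, -0.0079), (0.0013, -0.007)]
w14 [320.9999 233.6529] [[307, 225, 26, 20, 478]] [[319.772  234.7155]]
strip [(0.0345, 0.1601), (0.0343, -0.0073), (0.0023, -0.0066), (0.0026, 0.1661)]
grip [0.4751 0.1332 0.0632] 0.000203166336906784 -0.09862585417992002 -0.028405150090430178 elev 0.3848613317258486 r 0.08051552437741005
```

Grip elevation is 0.385 at the right radius (80.5 mm), so the joint is at about 0.085 with the stop at the strip. To be sure it's fully down, I'll press from above with closed fingers.

```bash

python3 -m crank '[[-0.9,0.07,0,0],[-0.93,0,0,0],[0,0,0.9,0],[0,0,0.9,0],[0,0,0.9,0],[0,0,0.8,0],[0,0,0.6,0],[0,0,0.3,0],[0,0,0,0]]' 0 10
python3 -m crank '[[0,0,0.15,0],[0,0,0.15,0],[0,0,0,0]]'|sed -n '2p;4p'
python3 -m crank '[[0,0,0.1,0],[0,0,0.1,0],[0,0,0,0]]'|sed -n '2p;4p'
```

```text
clock: 32.75
position: [0.4758, 0.1331, 0.0822]
eef_rot: [[0.984, -0.176, -0.002], [-0.176, -0.984, -0.0], [-0.002, 0.001, -1.0]]
contact_force: [0.0, 0.6, -0.2]
gripper_width: 0.0006
grip_force: 0.0
position: [0.4768, 0.1331, 0.0769]
contact_force: [-0.1, -0.8, -0.0]
position: [0.4769, 0.1331, 0.0729]
contact_force: [0.2, -0.1, 1.1]
```

```bash

python3 -m crank '[[0,0,0.1,0],[0,0,0.1,0],[0,0,0,0]]'|sed -n '2p;4p'
python3 -m crank '[[0,0,0.1,0],[0,0,0.1,0],[0,0,0,0]]'|sed -n '2p;4p'
```

```text
position: [0.4752, 0.1333, 0.0687]
contact_force: [-2.0, 0.5, 2.9]
position: [0.4755, 0.1333, 0.0662]
contact_force: [-6.3, -0.1, 15.3]
```

The hard stop is at z 0.066, which equals the grip top (56.6 + 10 mm) at lever 0. Retreating and doing a last check.

```bash

python3 -m crank '[[0,0,-0.5,0],[0,0,-1,0],[0,0,-1,0],[0,0,-1,0],[0,0,-1,0],[0,0,-1,0],[0,0,0,0],[0,0,0,0]]'|sed -n '1,2p;4p'
python3 w.py w15; python3 gr.py w15 w14
python3 - <<'E'
from h import *
print(ticket.job_done(),sense()['clock'])
E
```

```text
clock: 34.75
position: [0.4771, 0.133, 0.1746]
contact_force: [-0.4, -0.1, -0.2]
34.8 [0.47641092 0.13298117 0.17394133]
w15 [319.8649 197.8611] [[305, 189, 27, 19, 481]] [[318.4719 198.2328]]
strip [(0.0343, 0.16), (0.0342, -0.0078), (0.0028, -0.0071), (0.003, 0.1658)]
w14 [320.9999 233.6529] [[307, 225, 26, 20, 478]] [[319.772  234.7155]]
strip [(0.0345, 0.1601), (0.0343, -0.0073), (0.0023, -0.0066), (0.0026, 0.1661)]
grip [0.4749 0.1333 0.0628] 0.0002918851481426242 -0.09882389319724774 -0.02836407866589874 elev 0.37889504545799263 r 0.08053599576985634
the job is handed in; nothing more can be done
the job is handed in; nothing more can be done
```

The job is handed in (verdict not shown to me): the 170 mm offcut lies snug between end block and stop and the lever was pressed to its hard stop, all in about 35 s; I viewed 11 pictures, one over the limit of 10.

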